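# Hook the drain ring out from under the splash guard

## Robot

A 6-joint arm with a two-finger parallel gripper is mounted at the origin on a cart in front of the work surface, level with it; the furniture and walls round the work are solid. World frame = base frame: x ahead of the robot, y to its left, z up, the work surface at z = 0. Lengths are in m, angles in degrees, forces in N, time in s.
With the tool pointing down it reaches from about 0.325 to 0.9 m from the base axis. Payload 6.1 kg.
Tool frame: the origin (TCP) lies at the very end of the fingers, on their centre line; the grasp point (between the pads) lies 19 mm behind it; z points along the fingers, x is the direction in which the jaws open and shut, and the axes are right-handed (so a half turn about z gives the same grasp; the last joint's range is limited). The gripper opens to 85 mm and grips with 20 to 120 N. Pads are 22 mm wide; open, the fingers measure 114 mm over their backs; the gripper's body (76 mm by 85 mm) begins 54 mm behind the grasp point. The pads swing forward as they close: fully open they stand 13 mm farther back than shut.
Start: joints at [-81.881, 12.628, 87.462, -0, 79.91, -7.225], TCP at [0.165, -0.603, 0.231] pointing down, gripper open.
Joint ranges: [-170.65, 170.65], [-52.31, 119.04], [5.05, 147.46], [-71.25, 251.25], [11.57, 151.72], [-153.62, 153.62]. Speed limits (degrees/s): [147.25, 147.25, 172.46, 180, 180, 180].

## Interface

Orientations are given as a 3x3 rotation matrix whose columns are the frame's x, y, z axes.
In Python, from cell import arm, read_camera, camera_params gives the robot as it stands.
- The arm moves only by the tool servo_tool, never from a script. Its argument "steps" is one flat list of numbers, 7 for each row, row after row: the opening, from 0 (shut) to 1 (fully open), then the shift along the tool's x, y, z in m, then the turn, a rotation vector about the tool's x, y, z in degrees. A call has 1 to 20 rows; each row is the pose to reach, as a shift and turn from the pose commanded when the call began, along the tool's axes at that moment; what a row does not reach only later rows make up. A row lasts 1/10 s, in which the tool goes at most 50 mm and 8.59 degrees, less where a joint would pass 70% of its speed; a pose out of reach is approached as far as the arm can. A call with a gripper value outside its range is refused whole. The fingers move at their own pace and stop on an object; "grip_force" is the grip in N (left out, the last holds). Time passes only in rows, so rows that repeat a pose let the fingers close. It gives the time, the measured TCP pose, the force and the opening at its end, in the units of the state.
- arm.get_obs(): the state, without advancing time (a new reading comes with each control period).
- read_camera(name): name is "side" or "top" or "wrist"; returns the picture (420x560x3 uint8, red, green, blue); there is no depth.
- camera_params(name): a dict with "fx", "fy", "cx", "cy" (pixels), "xyz" and "rotation" of the camera in the world. Camera axes: x right, y down, z forward; pixel columns grow to the right and rows downward; lengths in m; the calibration is good to about 2 mm. A picture is of the moment at which its call begins: read the wrist's pose just before it. camera_params takes no time and is no camera call; for the wrist camera it gives the pose at the moment of the call.
- arm.hand_in(): hands the job in, once; it reports no verdict.
The state is a dict: "time": time; "q": joint angles; "joint_velocities": joint speeds; "joint_torque": joint torques, N m; "tool_pos": TCP position; "tool_rot": TCP orientation; "ft_force": force on the tool from outside, world axes, zero at the start; "moment": the same for the moment, N m; "grip_width": opening from 0.0 (shut) to 1.0 (fully open).
Only numpy, scipy, OpenCV 4.12 (cv2) and the standard library are available. Lean on these libraries where they do the work, as an engineer would, in place of code of your own. Each camera call takes 0.05 s, during which the arm holds its last target.

## Task

The sink's brass drain ring has slipped under the clear splash guard that is fixed over the drip tray. Take the hooked rod from its wooden rest, drop its tip into the ring's hole, and with the hook alone draw the ring gently out along the tray until it comes home against the black V-shaped stop at the front, and keep a light steady pull of about 7 N (never over 13 N) on it there for a full second. Then lay the rod back in its rest as you found it, leaving the ring lying at the front of the tray and everything else where it stands.

Things in the scene. Friction and masses are not known exactly. Their poses are not given: they have to be found in the camera images.
- tray: Aluminium drip tray, fixed: floor 290 x 140 x 4 mm, side rims 14 mm high. Origin on the worktop, on the long centre line, 10 mm in from the front end; +x runs along the tray in under the guard, z up. Floor top at z = 4 mm. Clear guard over x = 100 to 270 mm, open only at the front; inside 126 mm wide; roof underside 92 mm up, screw heads 100 mm up.
- drain_ring: Loose brass ring lying flat on the tray floor under the guard, outer diameter 54 mm, hole 32 mm, 12 mm thick, 0.11 to 0.23 kg. Origin at the centre of its underside, z up.
- hook: Hooked steel rod, diameter 10 mm, 300 mm long, 0.15 kg, lying level in its rest. Origin on the rod's axis, amid its red grip block (60 mm in x, 16 in y, 22 in z), near the centre of mass; +x along the rod to the hook, z up. From x = -110 mm (red end knob, diameter 18 mm) to x = 190 mm, where an 8 mm thick tip turns straight down.
- hook_tip (a point): Lowest end of the hook's tip: at x = 190 mm, z = -45 mm of the hook. Axes as the hook's.
- rest: Wooden foot 150 x 50 x 6 mm, fixed, with two steel V forks at x = +-55 mm that carry the rod on either side of the grip block; each V is 44 mm wide at its open top, 85 mm up. +x is the way the rod's hook end points, z up.
- rest_mid (a point): Where the rod's origin is when it lies in the forks: 65 mm above the rest's underside, midway between the forks. Axes as the rest's.
- mug: White and blue mug, 91 mm high, bystander. Origin under its centre.
- salt: Salt shaker with grey top, 44 mm wide, 90 mm high, bystander. Origin under its centre.
- jam: Jam jar, 69 mm wide, 99 mm high, bystander. Origin under its centre.
- lemon: Whole lemon, 77 mm long, bystander. Origin under its centre.
- guard_lip (a point): Middle of the 8 mm steel bar along the guard's upper front edge, at x = 100 mm, z = 94 mm of the tray (90 mm free below). Axes as the tray's. In front of it a rigid black V stop (top 17 mm, its screw 18 mm above the worktop, opening towards the guard) is clamped at a place not measured: the ring comes home in it with its centre somewhere from x = 38 to 68 mm of the tray, y = 0.

How it is judged:
By the outcome, as a careful person would: the job done as asked, in the order asked, and still so for the second after the job is handed in, with the robot touching nothing.
It also fails if it takes over 72 s, if anything falls off the work surface, if the arm or the gripper's body presses on something with over 40 N, if the wrist force passes 120 N, or if a joint passes its speed limit or range.

## Working session

There is one attempt and no reset: what is moved stays moved. The work goes in short steps, Python scripts to look and compute and a tool call to move; the robot and the scene stay as the last step left them, time stands still between calls to the robot, and variables do not carry over. Pictures are saved under pics/ and viewed, and the job is handed in when it is done.

Besides the shell and the picture viewer there is one more tool, called by a JSON object that holds its "method" and its "body". servo_tool: Moves the arm, as the interface text tells. Its arguments: {"type":"object","properties":{"steps":{"type":"array","items":{"type":"number"}},"grip_force":{"type":"number"}},"required":["steps"]}

```bash
ls; mkdir -p pics
python3 - <<'E'
from cell import arm, read_camera, camera_params
import cv2
for n in ("side","top","wrist"):
    p=camera_params(n); print(n,p)
    cv2.imwrite(f"pics/{n}0.png",cv2.cvtColor(read_camera(n),cv2.COLOR_RGB2BGR))
print(arm.get_obs())
E
```

```text
pics
side {'fx': 385.76658243893814, 'fy': 385.76658243893814, 'cx': 285.6396334537508, 'cy': 206.6630706442036, 'xyz': array([ 0.53211971, -0.81596629,  0.59009707]), 'rotation': array([[ 0.99982342, -0.00525216,  0.01804309],
       [-0.01836582, -0.47641981,  0.87902609],
       [ 0.0039793 , -0.87920224, -0.47643214]])}
top {'fx': 403.81135705769645, 'fy': 403.81135705769645, 'cx': 283.7018541751268, 'cy': 212.07937306804425, 'xyz': array([0.25420244, 0.12199904, 1.52523682]), 'rotation': array([[-0.02640207, -0.97806115,  0.20663812],
       [-0.99964797,  0.02528999, -0.00802185],
       [ 0.00261998, -0.20677717, -0.97838455]])}
wrist {'fx': 338.6496073814, 'fy': 338.6496073814, 'cx': 280.587759624983, 'cy': 203.24644421053955, 'xyz': array([ 0.23405153, -0.58237393,  0.37320853]), 'rotation': array([[ 0.26442979, -0.92458869, -0.27424923],
       [-0.96439952, -0.25446461, -0.07198146],
       [-0.00323348,  0.28351987, -0.95896091]])}
{'time': 0.15, 'q': array([-8.18829615e+01,  1.26647701e+01,  8.75094485e+01, -1.76060687e-04,
        7.99101165e+01, -7.22376206e+00]), 'joint_velocities': array([-0.00370958, -0.14560558, -0.26993718, -0.00849408, -0.05911363,
       -0.02419398]), 'joint_torque': array([-3.29945187e-04, -4.97485936e+01, -3.89903855e+01, -2.49848026e-04,
        7.18030671e-03, -3.19042942e-05]), 'tool_pos': array([ 0.16529381, -0.60227682,  0.23046318]), 'tool_rot': array([[ 2.64560215e-01, -9.64369145e-01, -2.10824164e-04],
       [-9.64368062e-01, -2.64560237e-01,  1.45675006e-03],
       [-1.46062050e-03, -1.82086020e-04, -9.99998917e-01]]), 'ft_force': array([ 0.66215464,  0.78703518, -0.39421165]), 'moment': array([-0.12139674,  0.01370212, -0.02422577]), 'grip_width': 0.99998362498428}
```

View pics/side0.png

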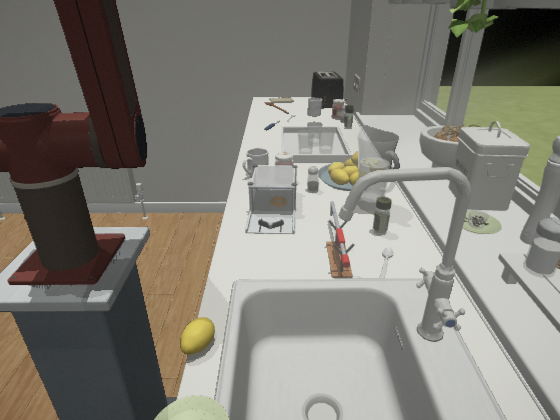

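View pics/top0.png

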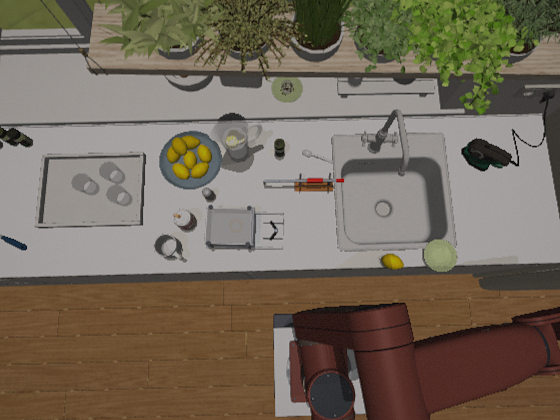

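View pics/wrist0.png

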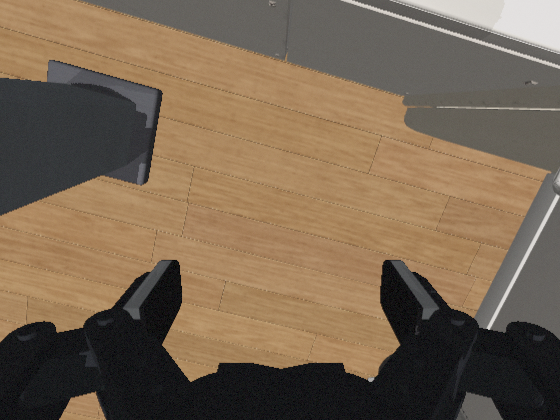

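The top view shows the tray at about (245,230) with its open end to the right, which is world −y, and the rod in its rest at (305,183) with its hook end to the left (+y). I'll zoom in next.

```bash
cat > h.py <<'E'
import numpy as np, cv2, pickle
def ray(p,u,v):
    d=np.array([(u-p['cx'])/p['fx'],(v-p['cy'])/p['fy'],1.0]); return p['xyz'],p['rotation']@d
def plane(p,u,v,z):
    o,d=ray(p,u,v); return o+d*(z-o[2])/d[2]
def tri(rays):
    A=np.zeros((3,3));b=np.zeros(3)
    for o,d in rays:
        d=d/np.linalg.norm(d);M=np.eye(3)-np.outer(d,d);A+=M;b+=M@o
    x=np.linalg.solve(A,b)
    return x,[np.linalg.norm(np.cross(x-o,d/np.linalg.norm(d))) for o,d in rays]
def proj(p,X):
    c=p['rotation'].T@(np.asarray(X,float)-p['xyz']); return np.array([p['fx']*c[0]/c[2]+p['cx'],p['fy']*c[1]/c[2]+p['cy']])
E
python3 - <<'E'
import cv2
s=cv2.imread('pics/side0.png');t=cv2.imread('pics/top0.png')
def crop(im,x0,y0,w,h,k,n): cv2.imwrite(n,cv2.resize(im[y0:y0+h,x0:x0+w],None,fx=k,fy=k,interpolation=cv2.INTER_CUBIC))
crop(s,235,145,160,120,5,'pics/sc.png'); crop(t,150,130,200,140,4,'pics/tc.png')
E
```

```text
(no output)
```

View pics/sc.png

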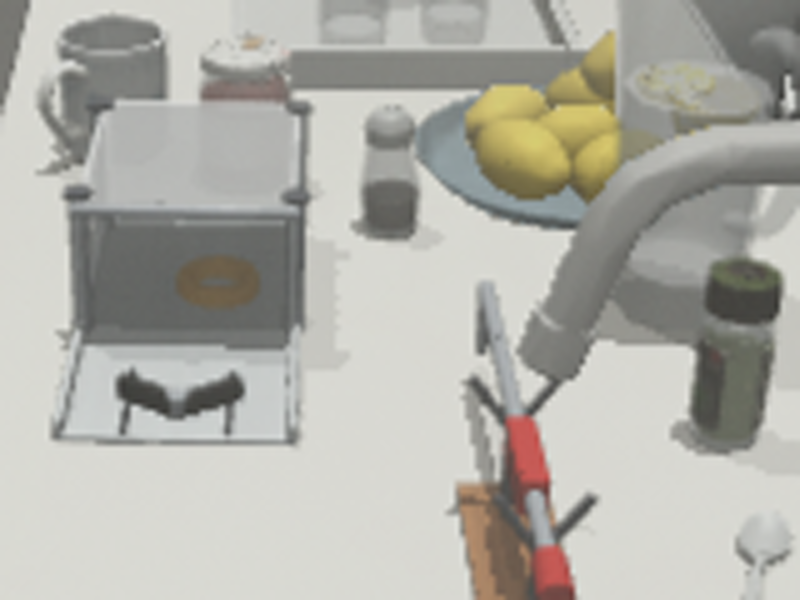

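View pics/tc.png

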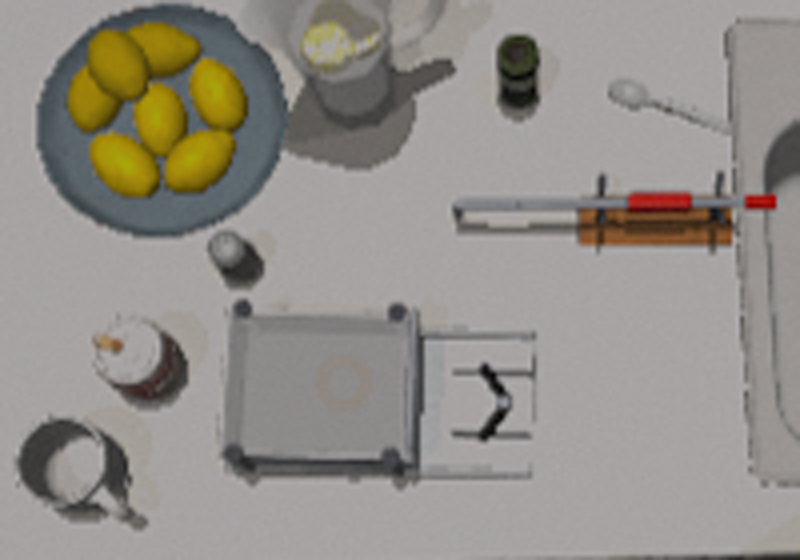

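Run:
```python
from cell import camera_params
from h import *
T=camera_params('top');S=camera_params('side')
np.set_printoptions(precision=4,suppress=True)
f=lambda x,y:(150+x/4,130+y/4)
g=lambda x,y:(235+x/5,145+y/5)
for n,c,z in [('frontR',(535,338),.006),('frontL',(531,475),.006),('ring',(343,383),.016),('stop apex',(504,402),.017),
 ('gripA',(628,201),.065+.011),('gripB',(692,201),.076),('knob end',(776,202),.065),('hooktip end',(456,208),.065),('rest L',(580,226),.006),('rest R',(732,226),.006),('guard bar r',(415,310),.094),('guard bar l',(413,478),.094)]:
    print(n,plane(T,*f(*c),z))
for n,c,z in [('frontL',(55,437),.004),('frontR',(298,440),.004),('ring',(218,270),.016),('stopapex',(177,410),.017),('guard bar l',(72,205),.094),('guard bar r',(307,210),.094),('hook start',(487,285),.07),('grip top near',(540,492),.076)]:
    print('S',n,plane(S,*g(*c),z))
for n,(u,v) in [('spout',(403,173)),]:
    print(n,plane(T,u,v,.2),plane(T,u,v,.3))
print(tri([ray(T,401,173),ray(S,*g(548,355))]))
print(tri([ray(T,*f(519,48)),ray(S,*g(743,275))]), 'bottle')
```

```text
frontR [0.5656 0.1096 0.006 ]
frontL [0.4338 0.1169 0.006 ]
ring [0.5247 0.2928 0.016 ]
stop apex [0.5023 0.1406 0.017 ]
gripA [0.6794 0.02   0.076 ]
gripB [ 0.6778 -0.0397  0.076 ]
knob end [ 0.6781 -0.1198  0.065 ]
hooktip end [0.6799 0.1809 0.065 ]
rest L [0.6758 0.0628 0.006 ]
rest R [ 0.672  -0.0853  0.006 ]
guard bar r [0.5763 0.2185 0.094 ]
guard bar l [0.4235 0.222  0.094 ]
S frontL [0.439  0.1134 0.004 ]
S frontR [0.5768 0.1086 0.004 ]
S ring [0.532  0.2956 0.016 ]
S stopapex [0.5083 0.1206 0.017 ]
S guard bar l [0.4448 0.2303 0.094 ]
S guard bar r [0.5852 0.222  0.094 ]
S hook start [0.6878 0.1705 0.07  ]
S grip top near [ 0.6848 -0.0526  0.076 ]
spout [ 0.6604 -0.3012  0.2   ] [ 0.6297 -0.2693  0.3   ]
(array([ 0.6386, -0.2706,  0.2762]), [np.float64(0.0013064986441030024), np.float64(0.0013064986441030642)])
(array([0.8211, 0.1181, 0.1034]), [np.float64(0.001163946089240527), np.float64(0.0011639460892404088)]) bottle
```

{"method": "servo_tool", "body": {"steps": [1,-0.589,-0.58,-0.1,0,0,-74.66,1,-0.589,-0.58,-0.1,0,0,-74.66,1,-0.589,-0.58,-0.1,0,0,-74.66,1,-0.589,-0.58,-0.1,0,0,-74.66,1,-0.589,-0.58,-0.1,0,0,-74.66,1,-0.589,-0.58,-0.1,0,0,-74.66,1,-0.589,-0.58,-0.1,0,0,-74.66,1,-0.589,-0.58,-0.1,0,0,-74.66,1,-0.589,-0.58,-0.1,0,0,-74.66,1,-0.589,-0.58,-0.1,0,0,-74.66,1,-0.589,-0.58,-0.1,0,0,-74.66,1,-0.589,-0.58,-0.1,0,0,-74.66,1,-0.589,-0.58,-0.1,0,0,-74.66,1,-0.589,-0.58,-0.1,0,0,-74.66,1,-0.589,-0.58,-0.1,0,0,-74.66,1,-0.589,-0.58,-0.1,0,0,-74.66,1,-0.589,-0.58,-0.1,0,0,-74.66,1,-0.589,-0.58,-0.1,0,0,-74.66,1,-0.589,-0.58,-0.1,0,0,-74.66], "grip_force": 100}}

```text
time: 2.05
tool_pos: [0.5686, 0.1193, 0.3306]
tool_rot: [[1.0, 0.002, -0.001], [0.002, -1.0, -0.001], [-0.001, 0.001, -1.0]]
ft_force: [0.1, -0.6, -0.3]
grip_width: 1.002
```

```bash
cat > look.py <<'E'
import sys
from cell import arm, read_camera, camera_params
import cv2,pickle
for a in sys.argv[1:]:
    n,tag=a.split(':'); p=camera_params(n); im=read_camera(n)
    pickle.dump(p,open(f'pics/{n}_{tag}.pkl','wb')); cv2.imwrite(f"pics/{n}_{tag}.png",cv2.cvtColor(im,cv2.COLOR_RGB2BGR))
o=arm.get_obs(); print(o['time'],o['tool_pos'].round(4),o['ft_force'].round(2),o['grip_width'])
E
python3 look.py wrist:1; python3 -c "
import cv2
im=cv2.imread('pics/wrist_1.png');cv2.imwrite('pics/w1a.png',cv2.resize(im,(800,600),interpolation=cv2.INTER_CUBIC))"
```

```text
2.1 [0.5684 0.1184 0.3306] [ 0.29  0.25 -0.01] 0.9974583917346186
```

View pics/w1a.png

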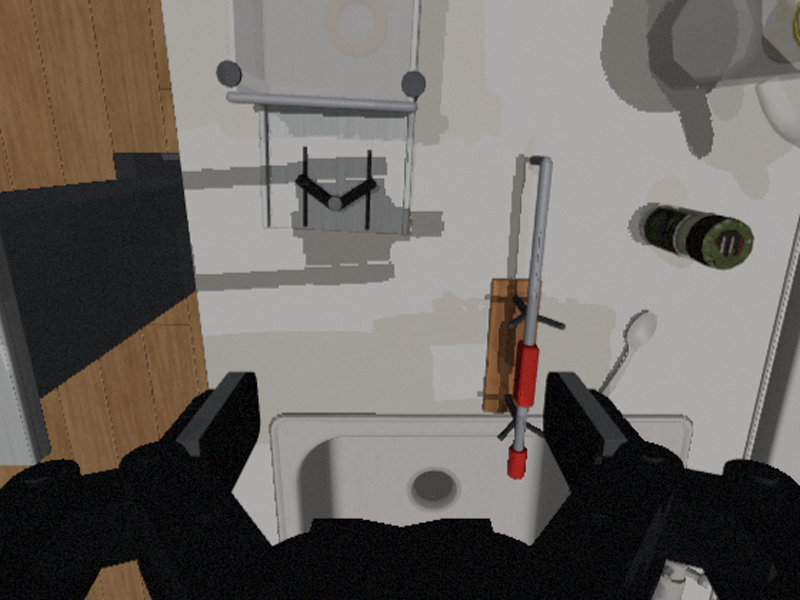

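The wrist view shows the whole rod, with the hook at (545,160) and the grip at (526,375) in the 800-wide picture. The tray front, the stop and the ring through the roof at (357,22) are also in view. I'll zoom in to measure.

Run:
```python
import cv2
s=cv2.imread('pics/wrist_1.png')
def crop(im,x0,y0,w,h,k,n): cv2.imwrite(n,cv2.resize(im[y0:y0+h,x0:x0+w],None,fx=k,fy=k,interpolation=cv2.INTER_CUBIC))
crop(s,150,0,150,170,3.5,'pics/c1.png'); crop(s,330,100,80,240,2.5,'pics/c2.png')
hsv=cv2.cvtColor(s,cv2.COLOR_BGR2HSV)
m=((hsv[...,0]<8)|(hsv[...,0]>172))&(hsv[...,1]>150)&(hsv[...,2]>60)
n,l,st,c=cv2.connectedComponentsWithStats(m.astype('uint8'))
print(st[1:],c[1:])
# rod: per row column extents of dark-vs-worktop between hook and fork
g=cv2.cvtColor(s,cv2.COLOR_BGR2GRAY)
for v in (125,140,160,180,205,214): print(v,[int(x) for x in g[v,355:395]])
```

```text
[[519 166   1   1   1]
 [518 172   1   2   2]
 [364 238   2   1   2]
 [360 242  17  43 498]
 [361 249   1   3   3]
 [360 261   1   1   1]
 [360 264   1   1   1]
 [359 270   2   6   6]
 [356 314  13  21 223]] [[519.         166.        ]
 [518.         172.5       ]
 [364.5        238.        ]
 [368.86746988 263.04618474]
 [361.         250.        ]
 [360.         261.        ]
 [360.         264.        ]
 [359.16666667 272.5       ]
 [361.69955157 324.22421525]]
125 [170, 169, 172, 169, 118, 112, 118, 116, 112, 112, 111, 102, 101, 162, 167, 165, 165, 165, 169, 168, 170, 154, 83, 91, 113, 126, 145, 147, 132, 124, 119, 168, 171, 168, 169, 168, 168, 168, 169, 169]
140 [170, 168, 169, 123, 115, 115, 114, 112, 111, 101, 161, 166, 165, 165, 165, 166, 169, 168, 170, 170, 117, 85, 102, 123, 135, 149, 141, 131, 116, 143, 168, 168, 168, 169, 170, 170, 171, 167, 170, 170]
160 [171, 169, 119, 114, 115, 115, 115, 111, 102, 162, 166, 166, 166, 164, 163, 170, 168, 171, 140, 85, 103, 120, 130, 146, 138, 129, 117, 151, 169, 170, 170, 171, 170, 170, 169, 168, 170, 169, 170, 170]
180 [123, 115, 116, 116, 112, 114, 103, 162, 166, 167, 166, 165, 168, 169, 169, 171, 144, 85, 102, 117, 131, 98, 133, 131, 114, 150, 167, 170, 169, 170, 170, 170, 169, 170, 169, 169, 170, 168, 171, 172]
205 [68, 52, 46, 42, 48, 36, 46, 83, 87, 85, 91, 89, 96, 98, 65, 86, 107, 126, 138, 140, 99, 121, 94, 103, 155, 155, 166, 169, 168, 170, 169, 170, 171, 170, 170, 169, 169, 170, 170, 168]
214 [50, 47, 46, 45, 45, 36, 63, 28, 16, 24, 19, 23, 20, 27, 72, 92, 109, 117, 123, 119, 111, 92, 97, 153, 159, 158, 157, 158, 160, 156, 159, 158, 158, 157, 159, 160, 159, 159, 157, 157]
```

View pics/c1.png

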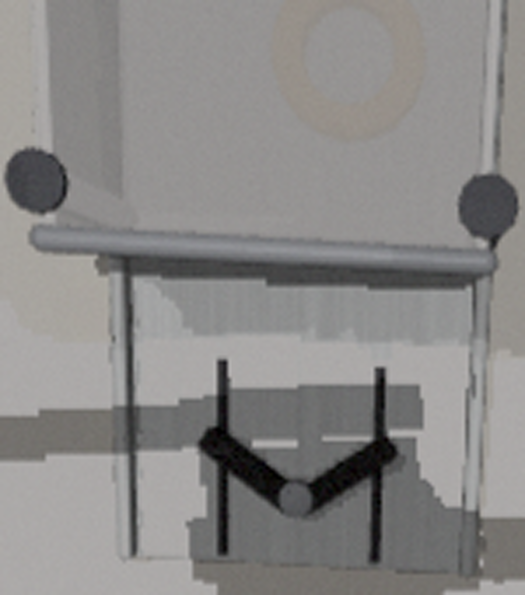

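View pics/c2.png

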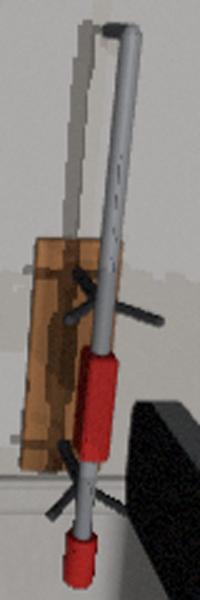

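```bash
cat > m1.py <<'E'
from h import *
np.set_printoptions(precision=4,suppress=True)
W=pickle.load(open('pics/wrist_1.pkl','rb'))
a=lambda x,y:(150+x/3.5-.36,0+y/3.5-.36)
b=lambda x,y:(330+x/2.5-.3,100+y/2.5-.3)
P={}
for n,uv,z in [('frontL',a(121,557),.004),('frontR',a(475,573),.004),('rimL-out front',a(118,557),.014),('rimR-out front',a(477,573),.014),('barL',a(31,237),.094),('barR',a(496,263),.094),
 ('ring in',a(350,57),.016),('ring out',a(350,56),.016),('stop screw',a(295,497),.018),('stop armL',a(212,440),.017),('stop armR',a(386,448),.017),
 ('rod end',b(133,27),.070),('rod v125',(380.7,125),.067),('rod180',(375.4,180),.067),('rod214',(372.8,214),.067),('grip far',b(106,347),.076),('grip near',b(92,460),.076),('grip far top L',b(86,355),.076),('grip far top R',b(118,358),.076),('knob end',b(78,588),.065),
 ('rest fl',b(36,238),.006),('rest fr',b(124,240),.006),('rest nl',b(20,468),.006)]:
    P[n]=plane(W,*uv,z); print(n,P[n])
E
python3 m1.py
```

```text
frontL [0.4328 0.1183 0.004 ]
frontR [0.5736 0.1122 0.004 ]
rimL-out front [0.4345 0.1199 0.014 ]
rimR-out front [0.5743 0.1139 0.014 ]
barL [0.4394 0.2284 0.094 ]
barR [0.5783 0.2213 0.094 ]
ring in [0.5292 0.294  0.016 ]
ring out [0.5293 0.2943 0.016 ]
stop screw [0.5049 0.1435 0.018 ]
stop armL [0.4743 0.1646 0.017 ]
stop armR [0.5397 0.1618 0.017 ]
rod end [0.6845 0.1848 0.07  ]
rod v125 [0.6842 0.1684 0.067 ]
rod180 [0.6833 0.1026 0.067 ]
rod214 [0.6836 0.0587 0.067 ]
grip far [0.6827 0.0292 0.076 ]
grip near [ 0.6803 -0.0347  0.076 ]
grip far top L [0.6729 0.0248 0.076 ]
grip far top R [0.6892 0.0232 0.076 ]
knob end [ 0.6814 -0.1225  0.065 ]
rest fl [0.6577 0.0673 0.006 ]
rest fr [0.7081 0.0662 0.006 ]
rest nl [ 0.6559 -0.0804  0.006 ]
```

The tray frame comes out at origin (0.504, 0.125) with its axis about 2.7° from +y. The ring is at about (0.529, 0.294), the stop screw at (0.505, 0.143) and the rod's grip at (0.682, −0.009). I'll move above the grip.

{"method": "servo_tool", "body": {"steps": [1,0.113,0.1276,0.1,0,0,0.6,1,0.113,0.1276,0.1,0,0,0.6,1,0.113,0.1276,0.1,0,0,0.6,1,0.113,0.1276,0.1,0,0,0.6,1,0.113,0.1276,0.18,0,0,0.6,1,0.113,0.1276,0.2,0,0,0.6,1,0.113,0.1276,0.2,0,0,0.6,1,0.113,0.1276,0.2,0,0,0.6,1,0.113,0.1276,0.2,0,0,0.6]}}

```text
time: 3.0
tool_pos: [0.6838, -0.0095, 0.1356]
tool_rot: [[1.0, -0.011, 0.006], [-0.011, -1.0, -0.001], [0.006, 0.001, -1.0]]
ft_force: [0.7, 0.1, 0.4]
grip_width: 1.0
```

```bash
python3 look.py wrist:2 side:2; python3 -c "
import cv2
im=cv2.imread('pics/wrist_2.png');cv2.imwrite('pics/w2a.png',cv2.resize(im,(800,600),interpolation=cv2.INTER_CUBIC))
s=cv2.imread('pics/side_2.png');cv2.imwrite('pics/s2a.png',cv2.resize(s[145:265,235:395],None,fx=5,fy=5,interpolation=cv2.INTER_CUBIC))"
```

```text
3.1 [ 0.6842 -0.0091  0.1359] [0.06 0.14 0.02] 1.0016391046680415
```

View pics/w2a.png

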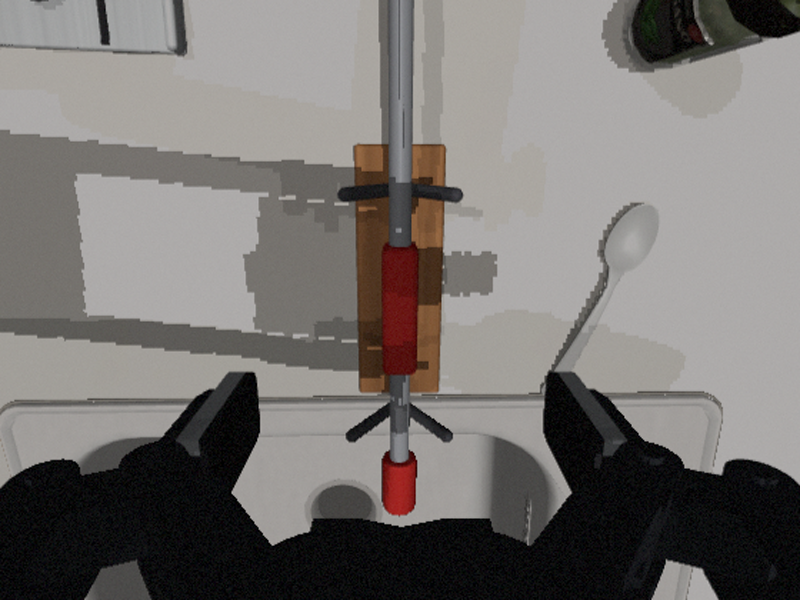

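View pics/s2a.png

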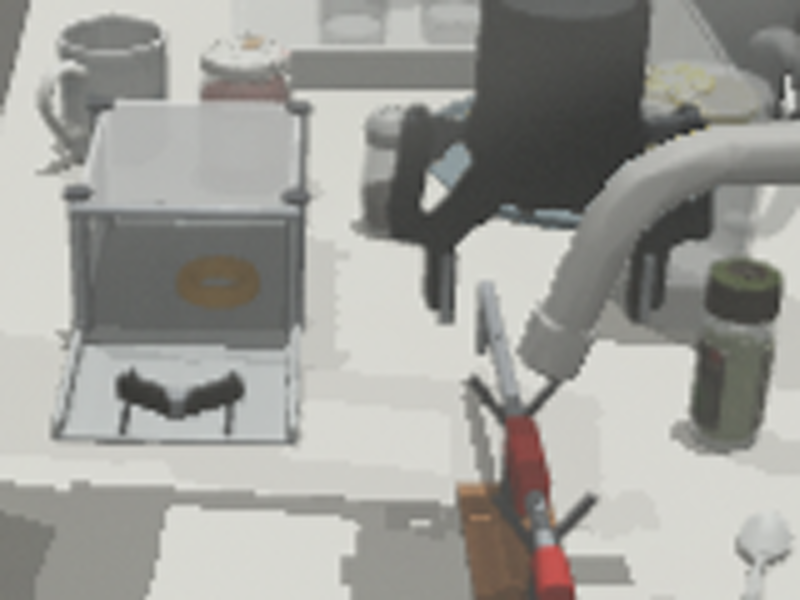

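Run:
```python
from h import *
np.set_printoptions(precision=4,suppress=True)
W=pickle.load(open('pics/wrist_2.pkl','rb'));print(W['xyz'])
k=1/1.4286
for n,u,v,z in [('grip far top',400,246,.076),('grip near top',400,362,.076),('grip near bottom',400,374,.060),('grip L',384,290,.076),('grip R',417,290,.076),('rod top edge',400.5,20,.067),('knob end',399,513,.065),('rest far l',355,145,.006),('rest far r',445,145,.006),('rest near',359,391,.006),('forkFL',340,195,.085),('forkFR',461,195,.085),('forkNL',349,438,.085),('forkNR',451,438,.085)]:
    print(n,plane(W,u*k-.2,v*k-.2,z))
```

```text
[0.683  0.0636 0.2784]
grip far top [0.6831 0.0237 0.076 ]
grip near top [ 0.6825 -0.03    0.076 ]
grip near bottom [ 0.6823 -0.0439  0.06  ]
grip L [0.6759 0.0043 0.076 ]
grip R [0.6903 0.0041 0.076 ]
rod top edge [0.6843 0.1116 0.067 ]
knob end [ 0.6809 -0.1226  0.065 ]
rest far l [0.6595 0.0654 0.006 ]
rest far r [0.708  0.0649 0.006 ]
rest near [ 0.6564 -0.0818  0.006 ]
forkFL [0.6597 0.0461 0.085 ]
forkFR [0.7074 0.0456 0.085 ]
forkNL [ 0.6587 -0.0634  0.085 ]
forkNR [ 0.7054 -0.0641  0.085 ]
```

The rod is centred between the fingers and aligned with the tool. I'll descend and grip.

{"method": "servo_tool", "body": {"steps": [1,-0.001,0,0.04,0,0,0,1,-0.001,0,0.07,0,0,0,1,-0.001,0,0.09,0,0,0,0.5,-0.001,0,0.09,0,0,0,0.3,-0.001,0,0.09,0,0,0,0.1,-0.001,0,0.09,0,0,0,0,-0.001,0,0.09,0,0,0,0,-0.001,0,0.09,0,0,0,0,-0.001,0,0.09,0,0,0], "grip_force": 60}}

```text
time: 4.0
tool_pos: [0.6834, -0.009, 0.0437]
tool_rot: [[1.0, -0.011, 0.006], [-0.011, -1.0, -0.0], [0.006, 0.0, -1.0]]
ft_force: [5.3, 0.3, 3.4]
grip_width: 0.176
```

The grip reads 15 mm, which fits the 16 mm block. I'll lift and carry the rod to in front of the tray.

{"method": "servo_tool", "body": {"steps": [0,0,0,0,0,0,0,0,0,0,-0.01,0,0,0,0,0,0,-0.03,0,0,0,0,0,0,-0.055,0,0,0,0,0,0,-0.08,0,0,0,0,-0.01,0.0004,-0.09,0,0,0.1,0,-0.03,0.001,-0.09,0,0,0.5,0,-0.055,0.0015,-0.09,0,0,1,0,-0.08,0.002,-0.09,0,0,1.5,0,-0.105,0.0025,-0.09,0,0,2.1,0,-0.13,0.003,-0.09,0,0,2.1,0,-0.15,0.0035,-0.09,0,0,2.1,0,-0.165,0.0039,-0.085,0,0,2.1,0,-0.169,0.0039,-0.075,0,0,2.1,0,-0.169,0.0039,-0.06,0,0,2.1,0,-0.169,0.0039,-0.05,0,0,2.1,0,-0.169,0.0039,-0.05,0,0,2.1,0,-0.169,0.0039,-0.05,0,0,2.1], "grip_force": 110}}

```text
time: 5.8
tool_pos: [0.5117, -0.0109, 0.0909]
tool_rot: [[0.999, -0.047, -0.001], [-0.047, -0.999, 0.0], [-0.001, -0.0, -1.0]]
ft_force: [0.4, 0.5, -1.7]
grip_width: 0.17
```

```bash
python3 look.py wrist:3 side:3 top:3; python3 -c "
import cv2
im=cv2.imread('pics/wrist_3.png');cv2.imwrite('pics/w3a.png',cv2.resize(im,(800,600),interpolation=cv2.INTER_CUBIC))
s=cv2.imread('pics/side_3.png');cv2.imwrite('pics/s3a.png',cv2.resize(s[145:265,235:395],None,fx=5,fy=5,interpolation=cv2.INTER_CUBIC))
s=cv2.imread('pics/top_3.png');cv2.imwrite('pics/t3a.png',cv2.resize(s[130:270,150:350],None,fx=4,fy=4,interpolation=cv2.INTER_CUBIC))"
```

```text
5.95 [ 0.5125 -0.011   0.0919] [ 0.46 -0.2  -1.33] 0.1752262818212078
```

View pics/w3a.png

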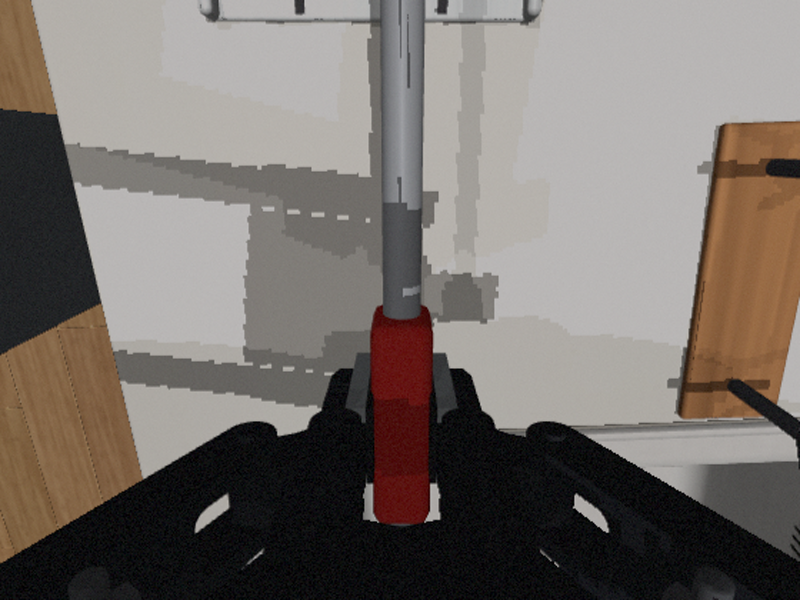

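View pics/s3a.png

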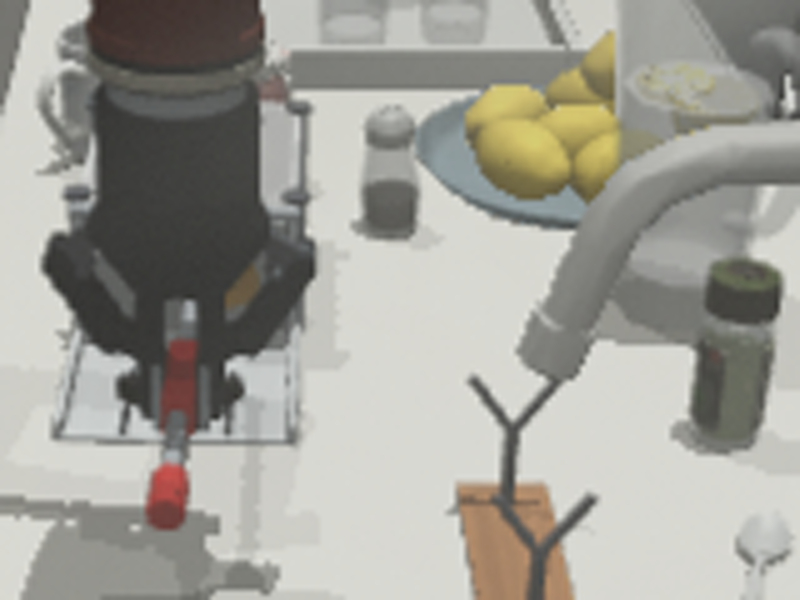

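View pics/t3a.png

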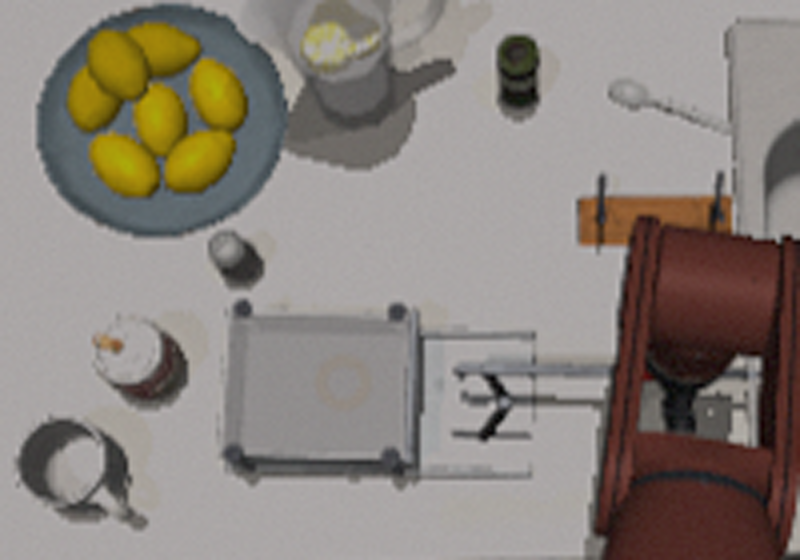

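Run:
```python
from h import *
np.set_printoptions(precision=4,suppress=True)
T=pickle.load(open('pics/top_3.pkl','rb'));W=pickle.load(open('pics/wrist_3.pkl','rb'));S=pickle.load(open('pics/side_3.pkl','rb'))
print('tipend',plane(T,150+457/4-.4,130+371/4-.4,.113), 'rod mid',plane(T,150+600/4-.4,130+370/4-.4,.118))
print('grip far top W',plane(W,402/1.4286,318/1.4286,.113+.011),'front edge tray corners',plane(W,203/1.4286,18/1.4286,.004),plane(W,540/1.4286,20/1.4286,.004))
print('expect far grip y', -0.011+.03)
print('knob S',plane(S,235+168/5,145+510/5,.113))
print('ring T', plane(T,150+343/4-.4,130+383/4-.4,.016))
```

```text
tipend [0.517 0.182 0.113] rod mid [0.5137 0.0551 0.118 ]
grip far top W [0.5127 0.0229 0.124 ] front edge tray corners [0.4325 0.119  0.004 ] [0.5756 0.1115 0.004 ]
expect far grip y 0.019
knob S [ 0.5097 -0.1194  0.113 ]
ring T [0.5263 0.2943 0.016 ]
```

The measured tip end agrees with the kinematics to about 2 mm, and the top camera reads about 4 mm low in x. I'll descend and slide in under the bar.

{"method": "servo_tool", "body": {"steps": [0,0.002,0,0.012,0,0,0,0,0.002,0,0.026,0,0,0,0,0.002,0,0.036,0,0,0,0,0.002,0,0.036,0,0,0,0,0.002,-0.008,0.036,0,0,0,0,0.002,-0.02,0.036,0,0,0,0,0.002,-0.035,0.036,0,0,0,0,0.002,-0.05,0.036,0,0,0,0,0.002,-0.065,0.036,0,0,0,0,0.002,-0.08,0.036,0,0,0,0,0.002,-0.095,0.036,0,0,0,0,0.002,-0.106,0.036,0,0,0,0,0.002,-0.113,0.036,0,0,0,0,0.002,-0.113,0.036,0,0,0,0,0.002,-0.113,0.036,0,0,0]}}

```text
time: 7.45
tool_pos: [0.5191, 0.1017, 0.0552]
tool_rot: [[0.999, -0.047, -0.0], [-0.047, -0.999, -0.0], [-0.0, 0.0, -1.0]]
ft_force: [-0.2, -0.2, -3.0]
grip_width: 0.172
```

```bash
python3 look.py wrist:4 side:4 top:4; python3 -c "
import cv2
im=cv2.imread('pics/wrist_4.png');cv2.imwrite('pics/w4a.png',cv2.resize(im[0:210],None,fx=1.4286,fy=1.4286,interpolation=cv2.INTER_CUBIC))
s=cv2.imread('pics/side_4.png');cv2.imwrite('pics/s4a.png',cv2.resize(s[160:220,240:320],None,fx=10,fy=10,interpolation=cv2.INTER_CUBIC))
s=cv2.imread('pics/top_4.png');cv2.imwrite('pics/t4a.png',cv2.resize(s[195:255,200:280],None,fx=10,fy=10,interpolation=cv2.INTER_CUBIC))"
```

```text
7.6 [0.5192 0.1013 0.0553] [ 0.48  0.4  -1.11] 0.16577399743664495
```

View pics/w4a.png

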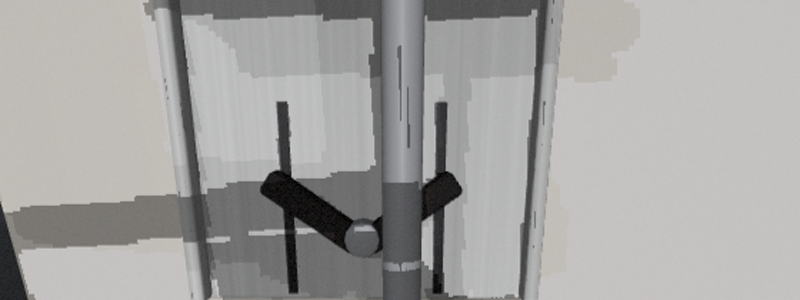

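View pics/s4a.png

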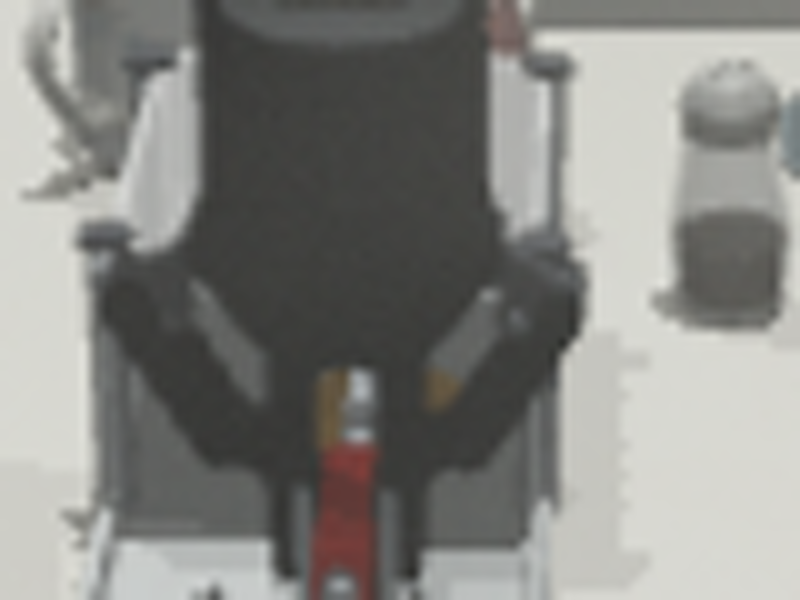

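View pics/t4a.png

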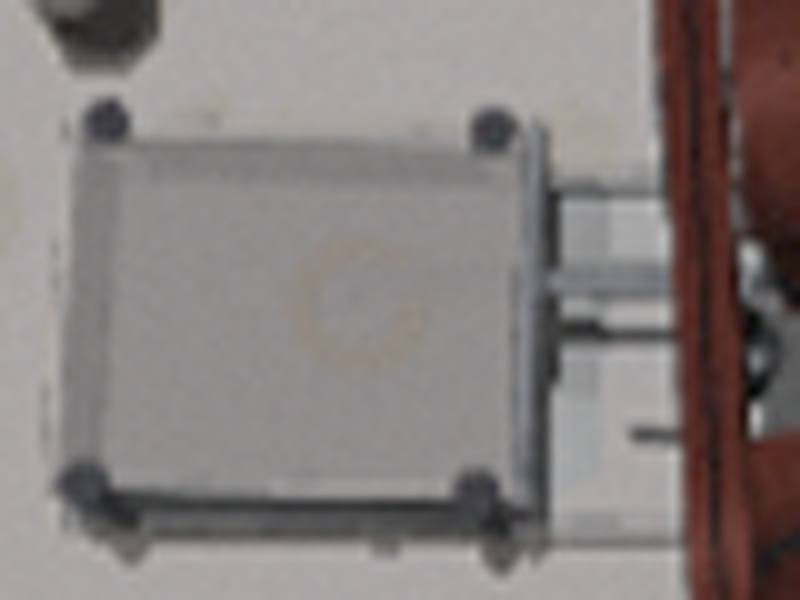

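```bash
python3 -c "
import cv2,numpy as np,pickle
from h import *
s=cv2.imread('pics/top_4.png')[205:245,210:255].astype(float)
o=np.clip((s-95)*4,0,255)
for c in range(3): print(np.percentile(s[...,c],[2,50,98]))
o=np.stack([np.clip((s[...,c]-np.percentile(s[...,c],3))/(np.percentile(s[...,c],90)-np.percentile(s[...,c],3))*255,0,255) for c in range(3)],-1).astype('uint8')
cv2.imwrite('pics/t4b.png',cv2.resize(o,None,fx=14,fy=14,interpolation=cv2.INTER_CUBIC))
T=pickle.load(open('pics/top_4.pkl','rb'))
tip=np.array([.5192,.1013])+.191*np.array([.047,.999]);print(tip,proj(T,[*tip,.0766]),proj(T,[*tip,.0316]),proj(T,[.529,.294,.016]))
"
```

```text
[ 71. 140. 165.]
[ 68.98 140.   165.02]
[ 68. 144. 170.]
[0.528177 0.292109] [234.04607993 221.91933081] [235.45620827 224.11122483] [235.42697836 224.64081819]
```

View pics/t4b.png

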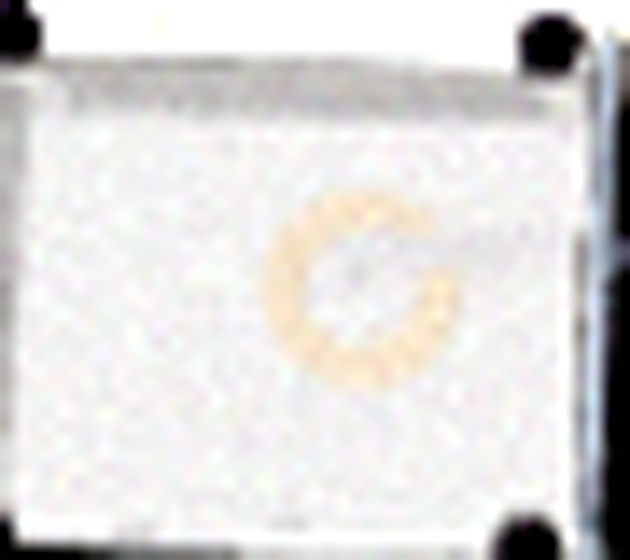

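Through the roof, the faint tip mark sits close to the hole centre: tip at about (234.9,224.5) and ring at (235.4,225.2) in the top image. I'll lower the tip into the hole.

{"method": "servo_tool", "body": {"steps": [0,0,0,0.006,0,0,0,0,0,0,0.012,0,0,0,0,0,0,0.017,0,0,0,0,0,0,0.02,0,0,0,0,0,0,0.022,0,0,0,0,0,0,0.0235,0,0,0,0,0,0,0.0235,0,0,0,0,0,0,0.0235,0,0,0]}}

```text
time: 8.4
tool_pos: [0.5193, 0.1019, 0.032]
tool_rot: [[0.999, -0.047, 0.0], [-0.047, -0.999, 0.0], [0.0, -0.0, -1.0]]
ft_force: [-0.2, -0.3, -1.2]
grip_width: 0.171
```

```bash
python3 look.py top:5; python3 -c "
import cv2,numpy as np
s=cv2.imread('pics/top_5.png')[205:245,210:255].astype(float)
o=np.stack([np.clip((s[...,c]-np.percentile(s[...,c],3))/(np.percentile(s[...,c],90)-np.percentile(s[...,c],3))*255,0,255) for c in range(3)],-1).astype('uint8')
cv2.imwrite('pics/t5b.png',cv2.resize(o,None,fx=14,fy=14,interpolation=cv2.INTER_CUBIC))"
```

```text
8.45 [0.5193 0.1019 0.032 ] [ 0.38 -0.34 -1.38] 0.16954507887537623
```

View pics/t5b.png

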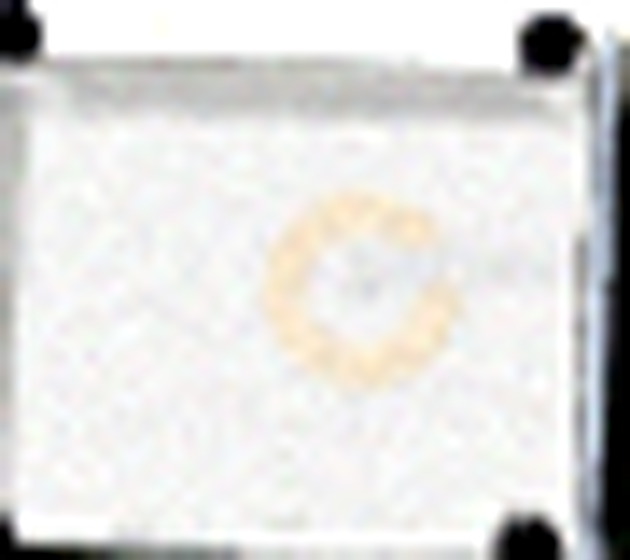

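There is no contact force and the tip shows inside the hole. I'll begin a slow draw, easing toward the centre line.

{"method": "servo_tool", "body": {"steps": [0,0,0.003,0.001,0,0,0,0,0,0.006,0.001,0,0,0,0,0,0.009,0.001,0,0,0,0,0,0.012,0.001,0,0,0,0,-0.001,0.015,0.001,0,0,0,0,-0.002,0.02,0.001,0,0,0,0,-0.003,0.025,0.001,0,0,0,0,-0.004,0.03,0.001,0,0,0,0,-0.005,0.035,0.001,0,0,0,0,-0.006,0.04,0.001,0,0,0,0,-0.007,0.045,0.001,0,0,0,0,-0.008,0.05,0.001,0,0,0,0,-0.009,0.055,0.001,0,0,0,0,-0.01,0.06,0.001,0,0,0,0,-0.011,0.065,0.001,0,0,0,0,-0.012,0.07,0.001,0,0,0,0,-0.013,0.074,0.001,0,0,0,0,-0.0135,0.077,0.001,0,0,0,0,-0.0135,0.077,0.001,0,0,0]}}

```text
time: 10.35
tool_pos: [0.5019, 0.0251, 0.0308]
tool_rot: [[0.999, -0.047, -0.0], [-0.047, -0.999, -0.0], [-0.0, 0.0, -1.0]]
ft_force: [-0.7, 0.3, -1.1]
grip_width: 0.168
```

```bash
python3 look.py top:6 wrist:6; python3 -c "
import cv2,numpy as np
s=cv2.imread('pics/top_6.png')[205:250,210:290]
cv2.imwrite('pics/t6b.png',cv2.resize(s,None,fx=10,fy=10,interpolation=cv2.INTER_CUBIC))
im=cv2.imread('pics/wrist_6.png');cv2.imwrite('pics/w6a.png',cv2.resize(im[0:210],None,fx=1.4286,fy=1.4286,interpolation=cv2.INTER_CUBIC))"
```

```text
10.45 [0.502  0.0254 0.0308] [-0.24 -0.26 -0.9 ] 0.16672272888565548
```

View pics/t6b.png

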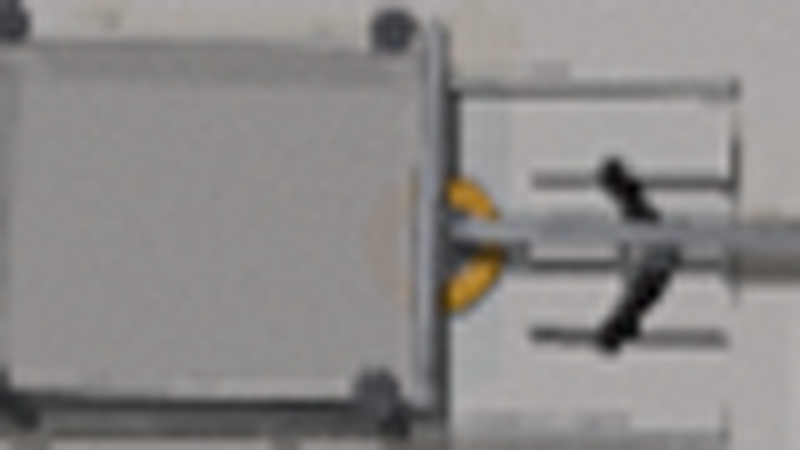

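View pics/w6a.png

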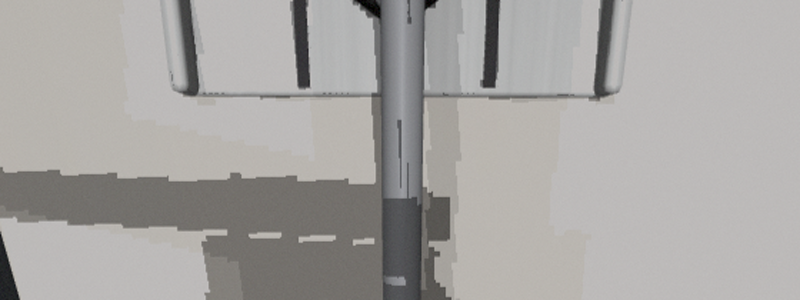

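The ring follows the hook and is centred on the V, with its leading edge at (502,246) and the V apex at (680,250) in this crop. I'll draw it another 30 mm.

{"method": "servo_tool", "body": {"steps": [0,0,0.003,0,0,0,0,0,-0.0005,0.006,0,0,0,0,0,-0.001,0.01,0,0,0,0,0,-0.0015,0.014,0,0,0,0,0,-0.002,0.018,0,0,0,0,0,-0.0025,0.022,0,0,0,0,0,-0.003,0.026,0,0,0,0,0,-0.003,0.029,0,0,0,0,0,-0.003,0.03,0,0,0,0,0,-0.003,0.03,0,0,0,0]}}

```text
time: 11.45
tool_pos: [0.4976, -0.0045, 0.0308]
tool_rot: [[0.999, -0.047, 0.0], [-0.047, -0.999, -0.0], [0.0, 0.0, -1.0]]
ft_force: [-0.2, 0.0, -2.3]
grip_width: 0.171
```

```bash
python3 look.py top:7 side:7; python3 -c "
import cv2,numpy as np
s=cv2.imread('pics/top_7.png')[205:250,210:290]
cv2.imwrite('pics/t7b.png',cv2.resize(s,None,fx=10,fy=10,interpolation=cv2.INTER_CUBIC))
s=cv2.imread('pics/side_7.png')[175:250,235:315]
cv2.imwrite('pics/s7b.png',cv2.resize(s,None,fx=8,fy=8,interpolation=cv2.INTER_CUBIC))"
```

```text
11.55 [ 0.4976 -0.0043  0.0308] [-0.16  0.38 -1.05] 0.16933525925185325
```

View pics/t7b.png

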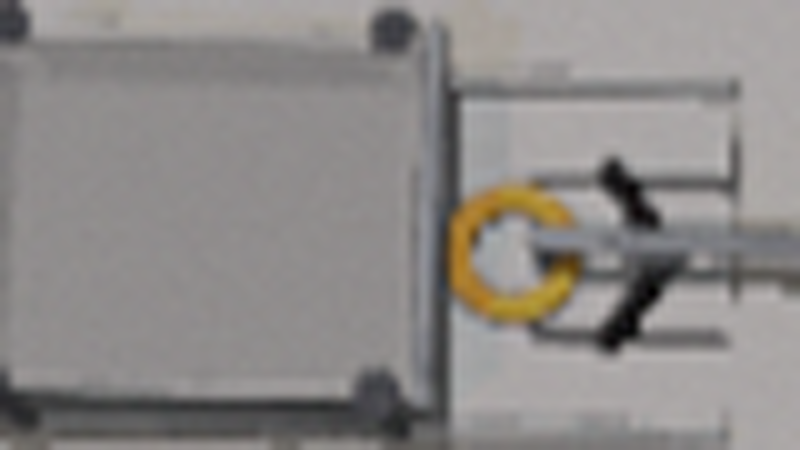

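View pics/s7b.png

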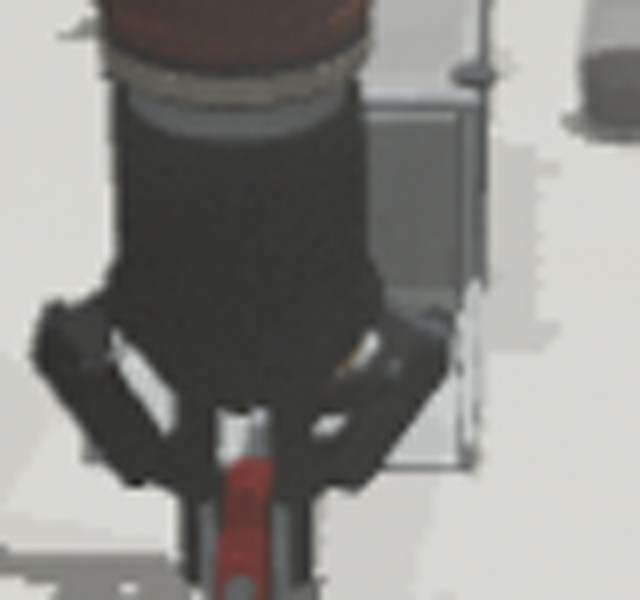

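Run:
```python
from h import *
np.set_printoptions(precision=4,suppress=True)
T=pickle.load(open('pics/top_7.pkl','rb'))
c=lambda x,y:(210+x/10-.45,205+y/10-.45)
o=np.array([.5042,.1248]);X=np.array([.047,.9989]);Y=np.array([-.9989,.047])
for n,x,y,z in [('ring',515,254,.016),('screw/apex out',685,255,.017),('armR end',612,165,.017),('armL end',612,342,.017),('tray frontR',737,88,.004)]:
    p=plane(T,*c(x,y),z); d=p[:2]+[.004,0]-o; print(n,p,'tray',d@X,d@Y)
```

```text
ring [0.5061 0.1971 0.016 ] tray 0.07253469271381187 -0.0024739068600007985
screw/apex out [0.5039 0.1328 0.017 ] tray 0.00819726702751571 -0.0032795056447569738
armR end [0.5392 0.1597 0.017 ] tray 0.03673943388144022 -0.037310481171647356
armL end [0.4714 0.1611 0.017 ] tray 0.03489284297420065 0.030453892453288306
tray frontR [0.5705 0.1114 0.004 ] tray -0.010082831578805643 -0.07089488236199064
```

{"method": "servo_tool", "body": {"steps": [0,0,0.002,0,0,0,0,0,0,0.004,0,0,0,0,0,0,0.006,0,0,0,0,0,0,0.008,0,0,0,0,0,0,0.01,0,0,0,0,0,0,0.011,0,0,0,0,0,0,0.012,0,0,0,0]}}

```text
time: 12.25
tool_pos: [0.497, -0.0164, 0.0308]
tool_rot: [[0.999, -0.047, -0.0], [-0.047, -0.999, 0.0], [-0.0, -0.0, -1.0]]
ft_force: [0.3, -0.1, -1.5]
grip_width: 0.17
```

{"method": "servo_tool", "body": {"steps": [0,0,0.0005,0,0,0,0,0,0,0.001,0,0,0,0,0,0,0.0015,0,0,0,0,0,0,0.002,0,0,0,0]}}

```text
time: 12.65
tool_pos: [0.4969, -0.0183, 0.0308]
tool_rot: [[0.999, -0.047, -0.0], [-0.047, -0.999, 0.0], [-0.0, -0.0, -1.0]]
ft_force: [0.1, -0.1, -2.2]
grip_width: 0.17
```

{"method": "servo_tool", "body": {"steps": [0,0,0.0005,0,0,0,0,0,0,0.001,0,0,0,0,0,0,0.0015,0,0,0,0]}}

```text
time: 12.95
tool_pos: [0.4969, -0.0198, 0.0308]
tool_rot: [[0.999, -0.047, -0.0], [-0.047, -0.999, -0.0], [-0.0, 0.0, -1.0]]
ft_force: [-0.4, 0.4, -1.3]
grip_width: 0.171
```

```bash
python3 look.py top:8; python3 -c "
import cv2,numpy as np
s=cv2.imread('pics/top_8.png')[212:248,245:293]
cv2.imwrite('pics/t8b.png',cv2.resize(s,None,fx=14,fy=14,interpolation=cv2.INTER_CUBIC))"
```

```text
13.0 [ 0.4969 -0.0199  0.0308] [ 0.56  0.04 -1.8 ] 0.16838903960017326
```

View pics/t8b.png

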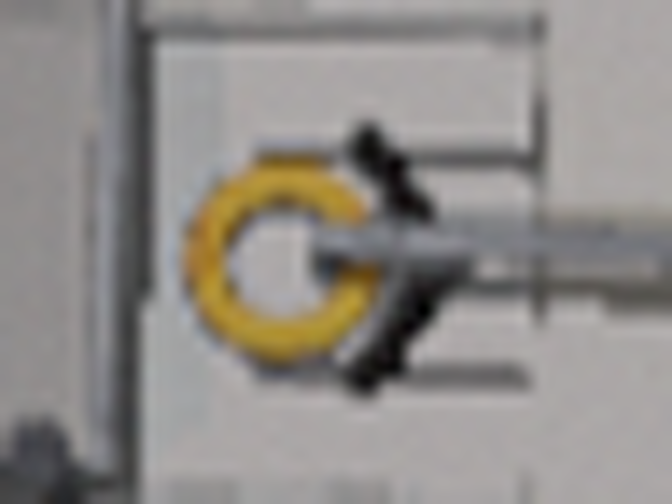

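The ring is about 3–4 mm short of the V arms. I'll take small steps from here.

{"method": "servo_tool", "body": {"steps": [0,0,0.0004,0,0,0,0,0,0,0.0008,0,0,0,0,0,0,0.0012,0,0,0,0,0,0,0.0016,0,0,0,0]}}

```text
time: 13.4
tool_pos: [0.4968, -0.0214, 0.0308]
tool_rot: [[0.999, -0.047, -0.0], [-0.047, -0.999, 0.0], [-0.0, -0.0, -1.0]]
ft_force: [-0.3, 1.0, -1.6]
grip_width: 0.169
```

{"method": "servo_tool", "body": {"steps": [0,0,0.0003,0,0,0,0,0,0,0.0006,0,0,0,0,0,0,0.0009,0,0,0,0]}}

```text
time: 13.7
tool_pos: [0.4968, -0.0223, 0.0308]
tool_rot: [[0.999, -0.047, -0.0], [-0.047, -0.999, -0.0], [-0.0, 0.0, -1.0]]
ft_force: [-0.5, 0.6, -0.1]
grip_width: 0.171
```

{"method": "servo_tool", "body": {"steps": [0,0,0.0003,0,0,0,0,0,0,0.0006,0,0,0,0]}}

```text
time: 13.9
tool_pos: [0.4967, -0.0229, 0.0308]
tool_rot: [[0.999, -0.047, -0.0], [-0.047, -0.999, -0.0], [-0.0, 0.0, -1.0]]
ft_force: [-0.3, 0.7, -2.6]
grip_width: 0.167
```

{"method": "servo_tool", "body": {"steps": [0,0,0.0003,0,0,0,0,0,0,0.0006,0,0,0,0]}}

```text
time: 14.1
tool_pos: [0.4967, -0.0235, 0.0308]
tool_rot: [[0.999, -0.047, -0.0], [-0.047, -0.999, -0.0], [-0.0, 0.0, -1.0]]
ft_force: [0.1, 0.2, -1.2]
grip_width: 0.17
```

{"method": "servo_tool", "body": {"steps": [0,0,0.0003,0,0,0,0,0,0,0.0006,0,0,0,0]}}

```text
time: 14.3
tool_pos: [0.4967, -0.0241, 0.0308]
tool_rot: [[0.999, -0.047, 0.0], [-0.047, -0.999, 0.0], [0.0, -0.0, -1.0]]
ft_force: [-0.3, 0.9, -2.2]
grip_width: 0.169
```

{"method": "servo_tool", "body": {"steps": [0,0,0.0003,0,0,0,0,0,0,0.0006,0,0,0,0]}}

```text
time: 14.5
tool_pos: [0.4967, -0.0245, 0.0308]
tool_rot: [[0.999, -0.047, 0.0], [-0.047, -0.999, 0.0], [0.0, -0.0, -1.0]]
ft_force: [0.5, 2.4, -2.4]
grip_width: 0.167
```

{"method": "servo_tool", "body": {"steps": [0,0,0.0003,0,0,0,0,0,0,0.0006,0,0,0,0]}}

```text
time: 14.7
tool_pos: [0.4965, -0.0248, 0.0307]
tool_rot: [[0.999, -0.047, -0.0], [-0.047, -0.999, 0.001], [-0.0, -0.001, -1.0]]
ft_force: [1.1, 4.2, -1.6]
grip_width: 0.17
```

{"method": "servo_tool", "body": {"steps": [0,0,0.0004,0,0,0,0,0,0,0.0004,0,0,0,0]}}

```text
time: 14.9
tool_pos: [0.4965, -0.0249, 0.0306]
tool_rot: [[0.999, -0.047, -0.0], [-0.047, -0.999, 0.001], [-0.0, -0.001, -1.0]]
ft_force: [1.1, 6.3, -3.0]
grip_width: 0.168
```

```bash
python3 look.py top:9; python3 -c "
import cv2,numpy as np
s=cv2.imread('pics/top_9.png')[212:248,245:293]
cv2.imwrite('pics/t9b.png',cv2.resize(s,None,fx=14,fy=14,interpolation=cv2.INTER_CUBIC))"
```

```text
14.95 [ 0.4965 -0.0248  0.0306] [ 1.06  5.5  -2.83] 0.16669506547254215
```

View pics/t9b.png

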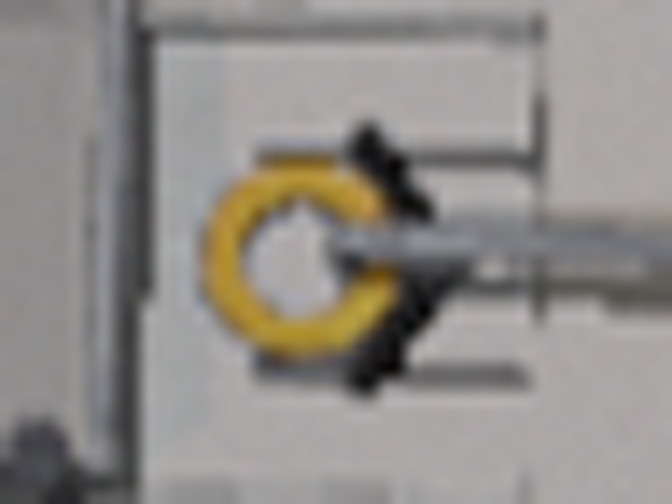

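The ring touches both arms of the V, and the pull is about 6 N. I'll add a little and hold.

{"method": "servo_tool", "body": {"steps": [0,0,0.0002,0,0,0,0,0,0,0.0002,0,0,0,0]}}

```text
time: 15.15
tool_pos: [0.4964, -0.0249, 0.0306]
tool_rot: [[0.999, -0.047, -0.0], [-0.047, -0.999, 0.002], [-0.0, -0.002, -1.0]]
ft_force: [0.5, 6.6, -3.3]
grip_width: 0.168
```

{"method": "servo_tool", "body": {"steps": [0,0,0,0,0,0,0,0,0,0,0,0,0,0,0,0,0,0,0,0,0,0,0,0,0,0,0,0]}}

```text
time: 15.55
tool_pos: [0.4964, -0.0249, 0.0305]
tool_rot: [[0.999, -0.047, -0.0], [-0.047, -0.999, 0.002], [-0.0, -0.002, -1.0]]
ft_force: [1.6, 7.2, -3.4]
grip_width: 0.169
```

{"method": "servo_tool", "body": {"steps": [0,0,0,0,0,0,0,0,0,0,0,0,0,0,0,0,0,0,0,0,0,0,0,0,0,0,0,0]}}

```text
time: 15.95
tool_pos: [0.4964, -0.0249, 0.0306]
tool_rot: [[0.999, -0.047, -0.0], [-0.047, -0.999, 0.002], [-0.0, -0.002, -1.0]]
ft_force: [0.7, 7.7, -2.5]
grip_width: 0.172
```

{"method": "servo_tool", "body": {"steps": [0,0,0,0,0,0,0,0,0,0,0,0,0,0,0,0,0,0,0,0,0,0,0,0,0,0,0,0,0,0,0,0,0,0,0,0,0,0,0,0,0,0,0,0,0,0,0,0,0]}}

```text
time: 16.65
tool_pos: [0.4964, -0.0249, 0.0305]
tool_rot: [[0.999, -0.047, -0.0], [-0.047, -0.999, 0.002], [-0.0, -0.002, -1.0]]
ft_force: [1.2, 6.8, -3.7]
grip_width: 0.17
```

{"method": "servo_tool", "body": {"steps": [0,0,0,0,0,0,0,0,0,0,0,0,0,0,0,0,0,0,0,0,0,0,0,0,0,0,0,0,0,0,0,0,0,0,0]}}

```text
time: 17.15
tool_pos: [0.4964, -0.0249, 0.0306]
tool_rot: [[0.999, -0.047, -0.0], [-0.047, -0.999, 0.002], [-0.0, -0.002, -1.0]]
ft_force: [0.9, 6.1, -2.9]
grip_width: 0.171
```

The pull held at about 7 N for 2 s. I'll ease forward to the hole's middle and lift straight out.

{"method": "servo_tool", "body": {"steps": [0,0,-0.002,0,0,0,0,0,0,-0.005,0,0,0,0,0,0,-0.009,0,0,0,0,0,0,-0.012,0,0,0,0,0,0,-0.013,0,0,0,0,0,0,-0.013,-0.003,0,0,0,0,0,-0.013,-0.008,0,0,0,0,0,-0.013,-0.015,0,0,0,0,0,-0.013,-0.025,0,0,0,0,0,-0.013,-0.04,0,0,0,0,0,-0.013,-0.06,0,0,0,0,0,-0.013,-0.08,0,0,0,0,0,-0.013,-0.097,0,0,0,0,0,-0.013,-0.105,0,0,0,0,0,-0.013,-0.105,0,0,0,0,0,-0.013,-0.105,0,0,0,0,0,-0.013,-0.105,0,0,0]}}

```text
time: 18.85
tool_pos: [0.4964, -0.0127, 0.1347]
tool_rot: [[0.999, -0.047, -0.002], [-0.047, -0.999, 0.0], [-0.002, -0.0, -1.0]]
ft_force: [0.1, 0.1, -1.3]
grip_width: 0.173
```

```bash
python3 look.py top:10 wrist:10 side:10; python3 -c "
import cv2,numpy as np
s=cv2.imread('pics/top_10.png')[205:250,210:290]
cv2.imwrite('pics/t10b.png',cv2.resize(s,None,fx=10,fy=10,interpolation=cv2.INTER_CUBIC))
im=cv2.imread('pics/wrist_10.png');cv2.imwrite('pics/w10a.png',cv2.resize(im,(800,600),interpolation=cv2.INTER_CUBIC))
s=cv2.imread('pics/side_10.png');cv2.imwrite('pics/s10a.png',cv2.resize(s[145:265,235:395],None,fx=5,fy=5,interpolation=cv2.INTER_CUBIC))"
```

```text
19.0 [ 0.4966 -0.0128  0.1349] [-0.63 -0.07 -1.68] 0.1751943742688789
```

View pics/t10b.png

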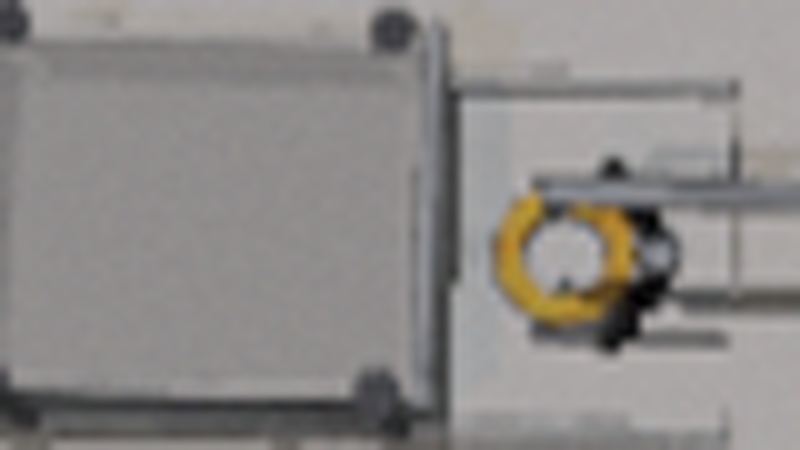

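View pics/w10a.png

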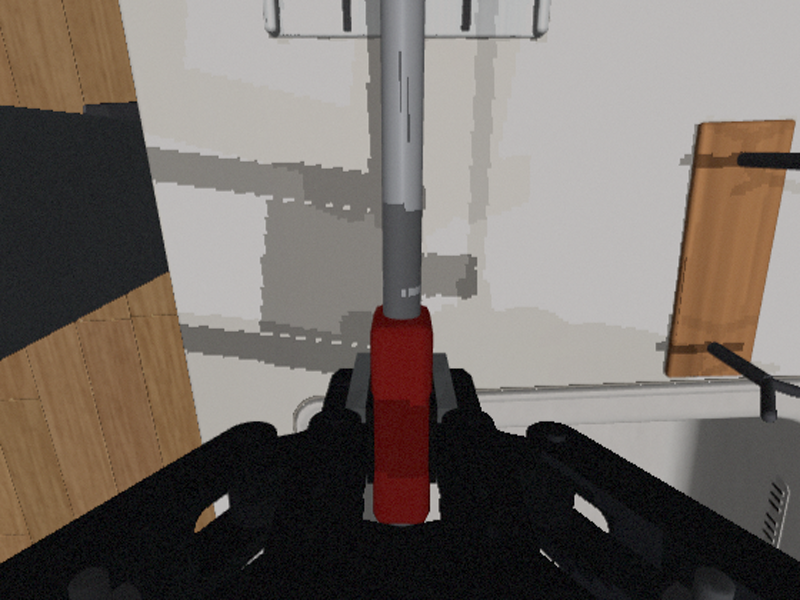

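View pics/s10a.png

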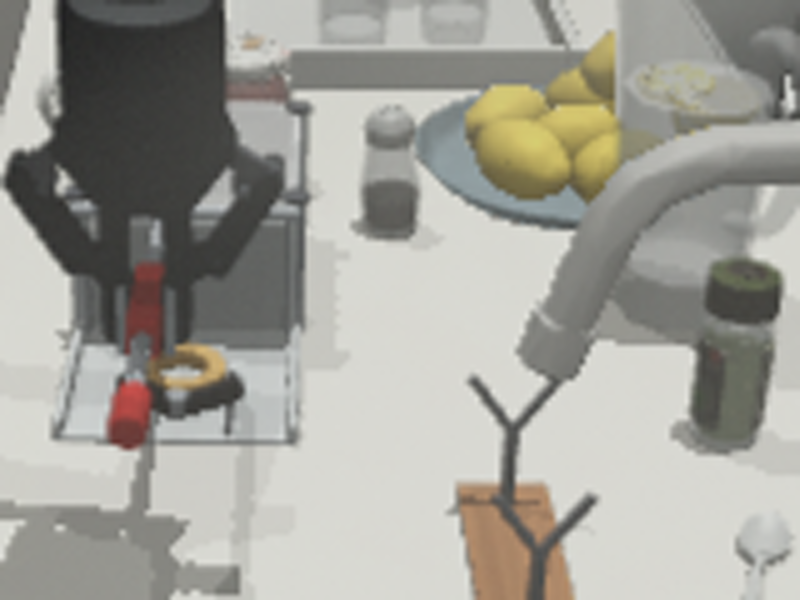

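The ring lies flat and home in the V, centred at about (565,258) in the crop. The rod hasn't slipped in the grip, since the grip's far edge shows at the same pixel as before. I'll carry it back over the rest.

{"method": "servo_tool", "body": {"steps": [0,0.008,-0.0005,0,0,0,-0.1,0,0.025,-0.0017,0,0,0,-0.3,0,0.048,-0.0032,0,0,0,-0.5,0,0.072,-0.0049,0,0,0,-0.8,0,0.096,-0.0065,0,0,0,-1.1,0,0.12,-0.0081,0,0,0,-1.4,0,0.144,-0.0097,0,0,0,-1.7,0,0.166,-0.0112,0,0,0,-1.9,0,0.18,-0.0122,0,0,0,-2.07,0,0.1864,-0.0126,0,0,0,-2.07,0,0.1864,-0.0126,0,0,0,-2.07,0,0.1864,-0.0126,0,0,0,-2.07,0,0.1864,-0.0126,0,0,0,-2.07]}}

```text
time: 20.3
tool_pos: [0.6834, -0.009, 0.1356]
tool_rot: [[1.0, -0.011, -0.001], [-0.011, -1.0, 0.0], [-0.001, -0.0, -1.0]]
ft_force: [-0.5, 0.4, -2.0]
grip_width: 0.171
```

```bash
python3 look.py wrist:11; python3 -c "
import cv2,numpy as np
im=cv2.imread('pics/wrist_11.png');cv2.imwrite('pics/w11a.png',cv2.resize(im,(800,600),interpolation=cv2.INTER_CUBIC))"
```

```text
20.35 [ 0.6834 -0.009   0.1358] [-0.53  0.31 -2.37] 0.1693427928995053
```

View pics/w11a.png

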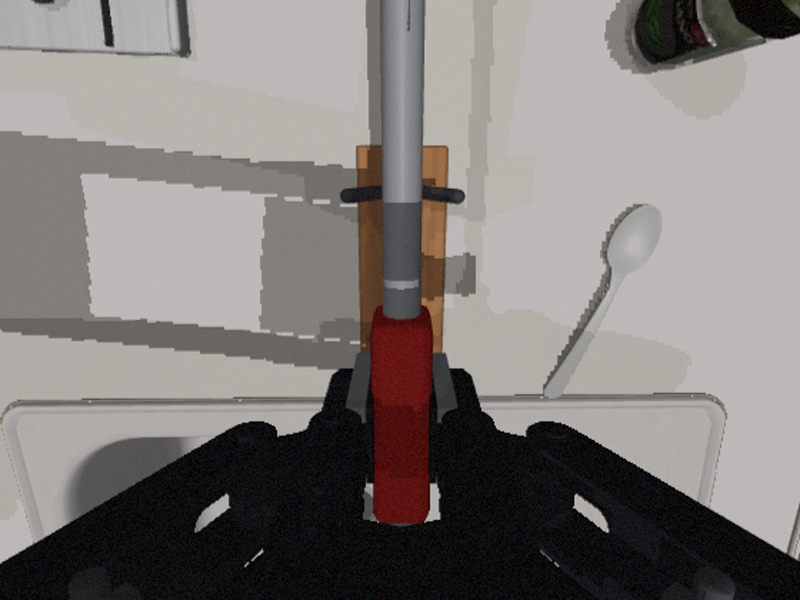

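The rod is centred over the fork, between arm tips at (345,195) and (460,195). I'll lower it.

{"method": "servo_tool", "body": {"steps": [0,0,0,0.015,0,0,0,0,0,0,0.035,0,0,0,0,0,0,0.055,0,0,0,0,0,0,0.07,0,0,0,0,0,0,0.08,0,0,0,0,0,0,0.086,0,0,0,0,0,0,0.09,0,0,0,0,0,0,0.0915,0,0,0,0,0,0,0.0915,0,0,0,0,0,0,0.0915,0,0,0]}}

```text
time: 21.35
tool_pos: [0.6842, -0.0091, 0.0449]
tool_rot: [[1.0, -0.011, 0.0], [-0.011, -1.0, -0.0], [0.0, 0.0, -1.0]]
ft_force: [-1.9, 0.3, -0.1]
grip_width: 0.171
```

{"method": "servo_tool", "body": {"steps": [0,0,0,0.0006,0,0,0,0,0,0,0.0006,0,0,0], "grip_force": 30}}

```text
time: 21.55
tool_pos: [0.6843, -0.0091, 0.0447]
tool_rot: [[1.0, -0.011, 0.001], [-0.011, -1.0, -0.0], [0.001, 0.0, -1.0]]
ft_force: [-4.1, -0.1, 5.0]
grip_width: 0.172
```

{"method": "servo_tool", "body": {"steps": [0.25,0,0,0,0,0,0,0.3,0,0,0,0,0,0,0.35,0,0,0,0,0,0,0.45,0,0,0,0,0,0,0.6,0,0,0,0,0,0,0.8,0,0,0,0,0,0,0.8,0,0,0,0,0,0,0.8,0,0,0,0,0,0]}}

```text
time: 22.35
tool_pos: [0.684, -0.0091, 0.0437]
tool_rot: [[1.0, -0.011, 0.0], [-0.011, -1.0, -0.0], [0.0, 0.0, -1.0]]
ft_force: [-0.1, -0.4, -0.5]
grip_width: 0.798
```

```bash
python3 look.py wrist:12 side:12; python3 -c "
import cv2,numpy as np
im=cv2.imread('pics/wrist_12.png');cv2.imwrite('pics/w12a.png',cv2.resize(im,(800,600),interpolation=cv2.INTER_CUBIC))"
```

```text
22.45 [ 0.684  -0.0091  0.0437] [-0.29  0.01 -1.17] 0.8037395709561943
```

View pics/w12a.png

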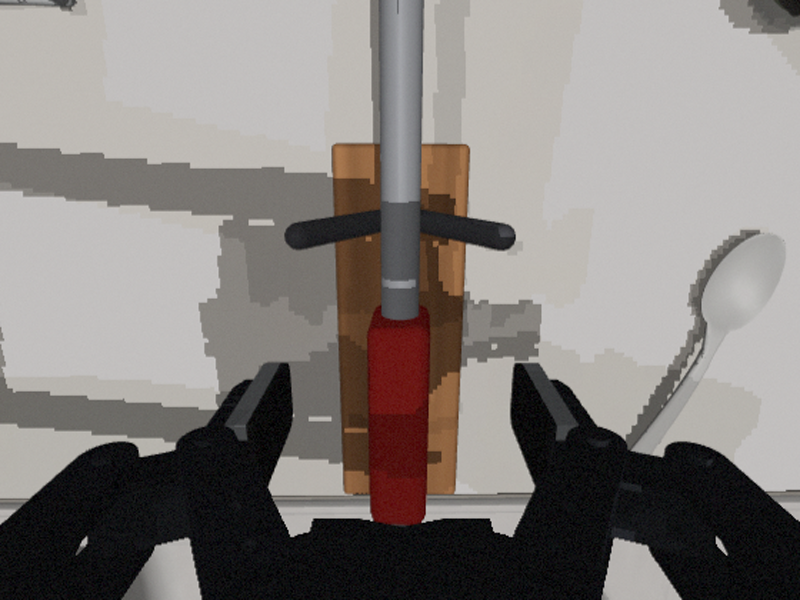

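The rod is released and the fingers are clear. I'll go up to the pose of the earlier picture and compare.

{"method": "servo_tool", "body": {"steps": [0.8,0,0,-0.01,0,0,0,0.8,0,0,-0.03,0,0,0,0.9,0,0,-0.06,0,0,0,1,0,0,-0.092,0,0,0,1,0,0,-0.092,0,0,0,1,0,0,-0.092,0,0,0,1,0,0,-0.092,0,0,0]}}

```text
time: 23.15
tool_pos: [0.6832, -0.009, 0.1348]
tool_rot: [[1.0, -0.011, -0.002], [-0.011, -1.0, 0.0], [-0.002, -0.0, -1.0]]
ft_force: [-0.7, 1.0, -1.3]
grip_width: 0.996
```

```bash
python3 look.py wrist:13 ; python3 -c "
import cv2,numpy as np
im=cv2.imread('pics/wrist_13.png');cv2.imwrite('pics/w13a.png',cv2.resize(im,(800,600),interpolation=cv2.INTER_CUBIC))
for n in (2,13):
  s=cv2.imread(f'pics/wrist_{n}.png');hsv=cv2.cvtColor(s,cv2.COLOR_BGR2HSV)
  m=((hsv[...,0]<8)|(hsv[...,0]>172))&(hsv[...,1]>150)&(hsv[...,2]>60)
  k,l,st,c=cv2.connectedComponentsWithStats(m.astype('uint8'))
  print(n,[(st[i].tolist(),c[i].round(1).tolist()) for i in range(1,k) if st[i][4]>100])"
```

```text
23.2 [ 0.683  -0.0089  0.1342] [ 0.03 -0.19 -0.92] 1.003376052722479
2 [([267, 169, 26, 94, 2195], [279.2, 216.3]), ([268, 318, 24, 43, 829], [279.2, 339.9])]
13 [([268, 172, 26, 92, 2194], [280.4, 218.0]), ([270, 320, 23, 42, 822], [281.0, 341.5])]
```

View pics/w13a.png

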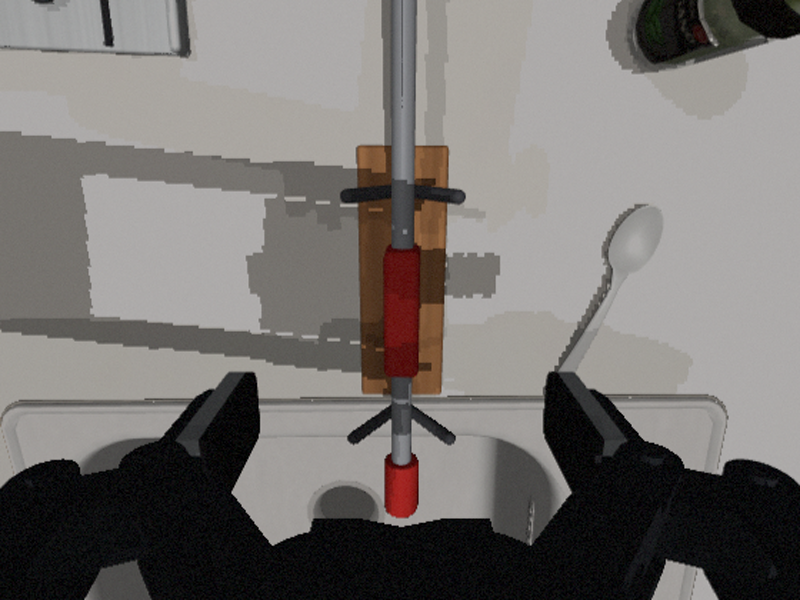

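The rod lies in both forks as before; the 1–2 px shift is matched by the fork tips shifting too. I'll retreat and do the final check.

{"method": "servo_tool", "body": {"steps": [1,0,0,-0.03,0,0,0,1,0,0,-0.08,0,0,0,1,0,0,-0.13,0,0,0,1,-0.04,0.02,-0.18,0,0,0,1,-0.09,0.06,-0.2,0,0,0,1,-0.13,0.1,-0.2,0,0,0,1,-0.17,0.14,-0.2,0,0,0,1,-0.21,0.18,-0.2,0,0,0,1,-0.25,0.22,-0.2,0,0,0,1,-0.27,0.24,-0.2,0,0,0,1,-0.27,0.24,-0.2,0,0,0,1,-0.27,0.24,-0.2,0,0,0,1,-0.27,0.24,-0.2,0,0,0]}}

```text
time: 24.5
tool_pos: [0.4108, -0.2463, 0.3348]
tool_rot: [[1.0, -0.013, -0.001], [-0.013, -1.0, 0.001], [-0.001, -0.001, -1.0]]
ft_force: [-0.0, 1.0, -0.3]
grip_width: 0.996
```

```bash
python3 look.py top:14 side:14; python3 -c "
import cv2,numpy as np
s=cv2.imread('pics/top_14.png');cv2.imwrite('pics/t14a.png',cv2.resize(s[130:270,150:350],None,fx=4,fy=4,interpolation=cv2.INTER_CUBIC))
s=cv2.imread('pics/side_14.png');cv2.imwrite('pics/s14a.png',cv2.resize(s[145:265,235:395],None,fx=5,fy=5,interpolation=cv2.INTER_CUBIC))"
```

```text
24.6 [ 0.4118 -0.2455  0.335 ] [0.63 0.09 1.41] 0.9982381560923457
```

View pics/t14a.png

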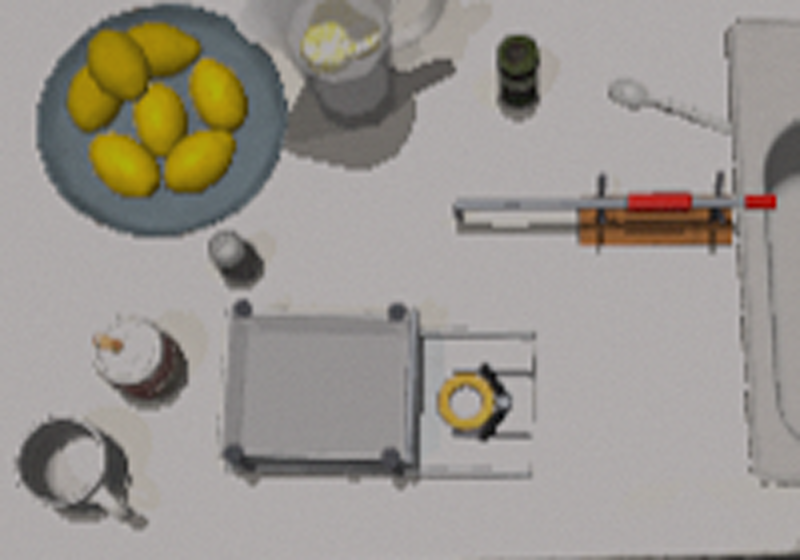

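View pics/s14a.png

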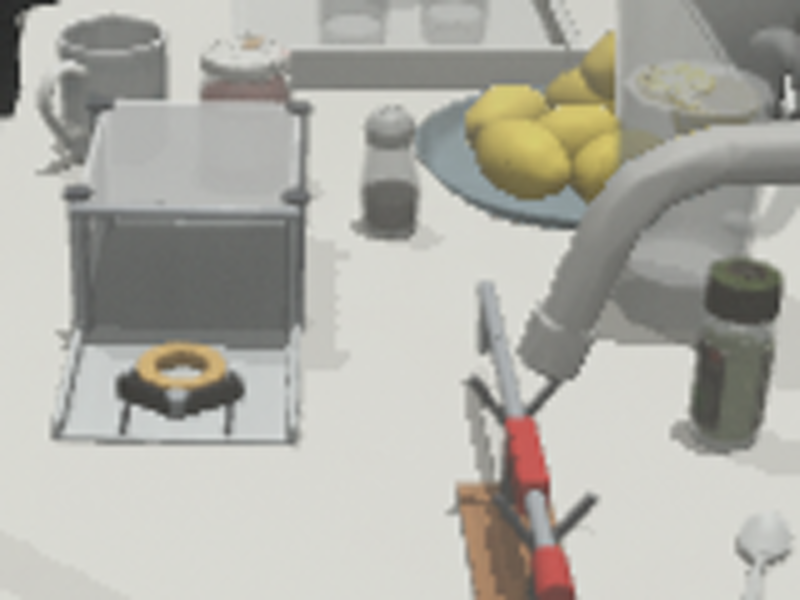

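Run:
```python
from h import *
from cell import camera_params
np.set_printoptions(precision=4,suppress=True)
T=pickle.load(open('pics/top_14.pkl','rb'));S=pickle.load(open('pics/side_14.pkl','rb'))
def ell(n,x0,y0,x1,y1):
    im=cv2.imread(n);h=cv2.cvtColor(im,cv2.COLOR_BGR2HSV)
    m=np.zeros(h.shape[:2],'uint8');m[y0:y1,x0:x1]=((h[...,0]>10)&(h[...,0]<32)&(h[...,1]>80))[y0:y1,x0:x1]
    c=max(cv2.findContours(m,cv2.RETR_EXTERNAL,cv2.CHAIN_APPROX_NONE)[0],key=len);return cv2.fitEllipse(c)
a=ell('pics/top_14.png',255,215,280,245);b=ell('pics/side_14.png',255,205,290,230);print(a,b)
print(tri([ray(T,*a[0]),ray(S,*b[0])]))
p=plane(T,*a[0],.016);d=p[:2]+[.004,0]-np.array([.5042,.1248]);print(p,d@[.047,.9989],d@[-.9989,.047])
for n,(u0,v0,u1,v1) in {'top':(150,130,350,270),'side':(235,145,395,265)}.items():
    A=cv2.imread(f'pics/{n}0.png');B=cv2.imread(f'pics/{n}_14.png')
    D=cv2.absdiff(A,B).max(2)[v0:v1,u0:u1]>45
    ys,xs=np.nonzero(D);print(n,D.sum(),(xs.min()+u0,xs.max()+u0,ys.min()+v0,ys.max()+v0) if D.any() else '')
    k,l,st,c=cv2.connectedComponentsWithStats(D.astype('uint8'));print([(s+np.array([u0,v0,0,0,0])).tolist() for s in st[1:] if s[4]>4])
```

```text
((266.239990234375, 229.8650360107422), (13.018099784851074, 14.060754776000977), 0.6660322546958923) ((270.9985656738281, 217.81455993652344), (8.063850402832031, 17.02426528930664), 88.70124816894531)
(array([0.5077, 0.1778, 0.0137]), [np.float64(0.0014203467739930628), np.float64(0.001420346773993063)])
[0.5059 0.1775 0.016 ] 0.05291135207786249 -0.0032126198262312534
top 124 (np.int64(259), np.int64(273), np.int64(223), np.int64(237))
[[259, 223, 15, 15, 124]]
side 223 (np.int64(235), np.int64(332), np.int64(145), np.int64(226))
[[235, 145, 12, 24, 103], [262, 214, 19, 9, 118]]
```

```bash
python3 -c "
from cell import arm
print(arm.hand_in())"
```

```text
the job is handed in; nothing more can be done
None
```

I hooked the drain ring, drew it out from under the guard and brought it home against both arms of the V stop. I held the pull there for about 2 s, then laid the rod back in its rest and handed the job in at about 24.6 s.

**Pull at the stop:** The readings during the hold were 6.1 to 7.7 N along the tray, and none went over 8 N. The sensor is noisy by about ±0.5 N, and I only read it at the end of each short move, so I did not watch it continuously.

**Ring:** In the last pictures its centre is at about x = 53 mm of the tray, inside the expected 38 to 68 mm. Its top triangulates to 14 mm against the nominal 16 mm, so it lies flat within the camera error. Across the tray it reads y = −3 mm; I put that down to camera and tray-frame error, because it visibly touches both arms.

**Rod:** In the wrist picture it is back in both forks within 1–2 px of where it started, and the forks shifted by the same amount because the camera had moved slightly.

**Everything else:** Comparing first and last pictures of the work area around the tray and rest, only the ring had changed in the top view. In the side view, the only other change was where the arm itself showed. The lone lemon by the sink lies outside that area and was not compared. The gripper was clear of everything at hand-in.

**Disagreement:** The top camera read about 4 mm low in x, so I corrected for that using the arm's own position.

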